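Unhook the hanging lamp

ROBOT

A 6-joint arm with a two-finger parallel gripper is mounted at the origin on the work surface. World frame = base frame: x ahead of the robot, y to its left, z up, the work surface at z = 0. Lengths are in mm, angles in rad, forces in N, time in s.
With the tool pointing down it reaches from about 350 to 975 mm from the base axis. Payload 7.1 kg.
Tool frame: the origin (TCP) lies at the very end of the fingers, on their centre line; the grasp point (between the pads) lies tcp_to_grasp behind it (tcp_to_grasp is the distance from the TCP to the grasp point, in mm); z points along the fingers, x is the direction in which the jaws open and shut, and the axes are right-handed (so a half turn about z gives the same grasp; the last joint's range is limited). The gripper opens to 88 mm and grips with 3 to 60 N. Pads are 20 mm wide; open, the fingers measure 115 mm over their backs; the gripper's body (75 mm by 178 mm) begins 61 mm behind the grasp point.
Start: joints at [-1.179, 0.423, 1.63, -0, 1.089, -0.019], TCP at [249.605, -572.977, 222.675] pointing down, gripper open.
Joint ranges: [-3, 3], [-0.9, 2.11], [0.09, 2.58], [-1.31, 4.45], [0.11, 2.69], [-2.54, 2.54]. Speed limits (rad/s): [2.39, 2.39, 3.01, 3.14, 3.14, 3.14].

INTERFACE

Orientations are given as a rotation vector (axis times angle).
In Python, from workcell import get_obs, get_image, close_job, recognise, mark_of, tcp_to_grasp gives the robot as it stands. The module is installed in compiled form; this text tells all that it offers.
- The arm moves only by the tool move_arm, never from a script. Its argument "motion" is a list of rows, each a list of 7 numbers: the shift along the world's x, y, z in mm, then the turn, a rotation vector about the world's x, y, z in rad, then the finger opening in mm, from 0 to 87.8. A call has 1 to 5 rows; each row is the pose to reach, as a shift and turn from the pose commanded when the call began; what a row does not reach only later rows make up. A row lasts 1/12 s, in which the tool goes at most 41.7 mm and 7.16 degrees, less where a joint would pass 70% of its speed; a pose out of reach is approached as far as the arm can. A call with a gripper value outside its range is refused whole. The fingers move at their own pace and stop on an object; the grip force is fixed at half the most. Time passes only in rows, so rows that repeat a pose let the fingers close. It gives the time, the measured TCP pose, the force and the opening at its end, in the units of the state.
- get_obs(): the state, without advancing time (a new reading comes with each control period).
- get_image(name): name is "side" or "top" or "wrist"; returns a dict with "color" (420x560x3 uint8, red, green, blue), "mtx" (3x3 intrinsics, pixels), "camera_from_world" (4x4, takes a point from world to camera coordinates). Camera axes: x right, y up, looking along -z (the intrinsics and any distortion apply to the point x, -y, -z); pixel columns grow to the right and rows downward; lengths in mm; the calibration is good to about 2 mm. A picture is of the moment at which its call begins. There is no depth.
- close_job(): hands the job in, once; it reports no verdict.
Trained networks look in a picture, given as the dict that the camera call returned (one of the last four; its "shot" number tells which), for a name from the list of things; names that differ only in an ending like _2 or _b are one class to them, and where a whole thing is asked for, a point or a joint stands for the part that bears it (a point fixed in the world has none). Each returns a list of dicts, best first, with "p" (0 to 1); they miss things now and then, are a little off and sometimes report something else, mostly with a low value. They report only what shows in the picture. A call takes as long as a camera call. They do not tell look-alikes from the thing itself.
- recognise(picture, label): "bbox" ([centre column, centre row, width, height] in pixels, round what is visible of it).
- mark_of(picture, label): "location" ([row, column] in pixels: a listed point, or the origin of a listed thing).
The state is a dict: "t": time; "qpos": joint angles; "qvel": joint speeds; "joint_torque": joint torques, N m; "ee_pos": TCP position; "orientation": TCP orientation; "ft_force": force on the tool from outside, world axes, zero at the start; "moment": the same for the moment, N m; "width": finger opening in mm.
Only numpy, scipy, OpenCV 4.12 (cv2) and the standard library are available. Lean on these libraries where they do the work, as an engineer would, in place of code of your own. Each camera call takes 0.05 s, during which the arm holds its last target. There are 200 camera calls.

TASK

Take the hanging brass lamp off its safety hook and stand it gently, upright, in the middle of the low round wooden stool. The hook's sprung keeper has to be pressed open with the lamp's own crossbar, drawn out against it, before the lamp will lift off; do not force or strain the hook, and leave the bowl, jug and bell where they are.

Things in the scene. Friction and masses are not known exactly. Their poses are not given: they have to be found in the camera images.
- stand: Fixed hook stand: dark wooden base 200 x 110 x 22 mm, steel post behind, steel hook open towards the stand's -x side. Origin on the table straight below the seat where the lamp's crossbar hangs; -x is the way out of the hook, +x runs back to the post, z up. More than 15 N between lamp and hook in any direction (pressing too far, lifting against the beak) strains it and spoils the job.
- hook_seat (a point): Top of the hook's seat, 171 mm above the table: two flat prongs, 26 mm wide over both, on which the crossbar lies and slides; a back wall stands 12 mm behind (+x). A rigid beak 12 mm wide (underside 12 mm, top 20 mm above this point) overhangs the crossbar, so it cannot rise straight up.
- hook_front (a point): Front end of the prongs, 42 mm out from the seat. Between seat and here stands the keeper, a sprung upright steel leaf 10 mm wide, 4 mm thick with a rolled lip, hinged 26 mm below prong top, its top 24 mm above it. Keeper and beak are on one nosepiece clamped anywhere along 20 mm, different each time and not measured: the crossbar first meets the keeper after 4 to 24 mm of travel from the seat to -x.
- post_top (a point): Top of the post (18 mm diameter), 68 mm behind the seat. How the keeper acts: it gives from about 2 N and stiffens about 2 N per mm. Pressed back 3.5 mm from first touch (about 9 N) the crossbar is clear of the beak; press a little more (10 to 12 N in all), keep that and raise the lamp, its crossbar sliding up the leaf.
- way_out (a point): Point 110 mm out (-x) from the seat, at the hung crossbar's height of 175 mm. Raised 24 to 42 mm above where it hung, the crossbar passes over the keeper while the lamp's bowl stays below the hook's underside (140 mm above the table): draw it level to above this point, then it is free of the hook.
- lamp: Hanging brass oil lamp, 0.3 to 0.55 kg, 194 mm tall: bowl 92 mm across, 45 mm high, flat foot 68 mm across; two upright rods 8 mm thick at y = +34 and -34 mm carry a crossbar and above it a flat handle. Origin at the centre of the foot's underside, z up. It hangs with its axes along the stand's within 0.03 rad, foot 45 mm above the table, within 2 mm of the stand's origin in x, 4 mm in y.
- lamp_handle (a point): Centre of the lamp's handle, a flat-sided bar 14 mm thick (lamp x), 76 mm long (lamp y), 28 mm high, 180 mm above the foot's underside, 50 mm above the crossbar; grip it firmly across its 14 mm from above, fingertips kept at least 22 mm above the crossbar's centre.
- lamp_bar (a point): Centre of the lamp's square crossbar (8 x 8 mm, along the lamp's y axis), 130 mm above the foot's underside; it lies on the hook's seat.
- stool: Fixed low round dark wooden stool, 150 mm across and 20 mm high with a flat top; origin at the centre of its underside on the table. It stands to the left or the right of the hook stand.
- bowl: Loose copper bowl, 100 mm across, 45 mm high, a bystander on the other side from the stool; origin under its centre.
- jug: Loose copper jug, 104 mm across, 110 mm high, a bystander; origin under its centre.
- bell: Loose brass hand bell, 60 mm across, 100 mm high, a bystander standing on its mouth; origin under its centre.
There are look-alikes about, which are no part of the job. Leave any purple or turquoise look-alike of the lamp alone.

How it is judged (in metres and radians):
On the way:
1. the lamp is off the hook: drawn out at least 60 mm from where it hung, upright and touching neither hook nor stool (x of lamp in the frame of stand below -0.06 m and contact force between lamp and stand below 0.1 N and contact force between lamp and stool below 0.1 N and height (world z) of lamp above 0.03 m and angle between lamp's own z axis and vertical below 0.5 rad), for 0.2 s.
At the end, for the whole second after the job is handed in: The lamp stands upright (within 0.1 rad) and still on the stool's top, its centre within 30 mm of the stool's centre, released (horizontal distance between lamp and stool below 0.03 m and angle between lamp's own z axis and vertical below 0.1 rad and height (world z) of lamp between 0.015 and 0.025 m and contact force between lamp and stool above 1 N and linear speed of lamp below 0.02 m/s); the robot touches nothing.
It fails at once if the hook is strained: more than 15 N between lamp and hook stand once the lamp is raised or drawn out from its seat (bearing down on the seat at rest does no harm) (contact force between lamp and stand above 15 N and (x of lamp in the frame of stand below -0.004 m or z of lamp in the frame of stand above 0.047 m)).
It fails at once if the lamp is let go in the air, more than 6 mm above the stool's top (contact force between the fingers and lamp below 0.2 N and x of lamp in the frame of stand below -0.06 m and height (world z) of lamp above 0.026 m).
It fails at once if the lamp is banged on the stool: faster than 0.15 m/s while touching it (contact force between lamp and stool above 0.5 N and linear speed of lamp above 0.15 m/s).
It fails at once if the bowl, jug or bell is pushed more than 30 mm from its place (distance of any of bowl, jug, bell from where it was at the start of the episode above 0.03 m).
It also fails if it takes over 66 s, if anything falls off the work surface, if the arm or the gripper's body presses on something with over 40 N, if the wrist force passes 120 N, or if a joint passes its speed limit or range.

## Working session

There is one attempt and no reset: what is moved stays moved. The work goes in short steps, Python scripts to look and compute and a tool call to move; the robot and the scene stay as the last step left them, time stands still between calls to the robot, and variables do not carry over. Pictures are saved under pics/ and viewed, about 8 in all and at most 12, crops included, and the job is handed in when it is done.

Besides the shell and the picture viewer there is one more tool, called in YAML: its name, and indented under it one key for each argument. move_arm: Moves the arm, as the interface text tells. Its arguments: {"type":"object","properties":{"motion":{"type":"array"}},"required":["motion"]}

```bash
mkdir -p pics; cat > h.py <<'E'
import numpy as np, cv2
from workcell import *
def save(p,name): cv2.imwrite('pics/'+name,p["color"][:,:,::-1])
def ray(p,row,col):
    M=np.array(p["camera_from_world"],float);K=np.array(p["mtx"],float)
    d=np.linalg.inv(K)@[col,row,1]; d=np.array([d[0],-d[1],-d[2]])
    return -M[:3,:3].T@M[:3,3], M[:3,:3].T@d
def at_z(p,row,col,z):
    o,d=ray(p,row,col); return o+d*(z-o[2])/d[2]
def proj(p,X):
    M=np.array(p["camera_from_world"],float);c=M[:3,:3]@X+M[:3,3]
    u=np.array(p["mtx"])@[c[0],-c[1],-c[2]]; return u[1]/u[2],u[0]/u[2]
def tri(rs):
    A=0;b=0
    for o,d in rs:
        d=d/np.linalg.norm(d);P=np.eye(3)-np.outer(d,d);A=A+P;b=b+P@o
    X=np.linalg.solve(A,b)
    return X,[round(float(np.linalg.norm((np.eye(3)-np.outer(d,d)/(d@d))@(X-o))),1) for o,d in rs]
E
python3 - <<'E'
from h import *
print(tcp_to_grasp, get_obs())
ims={n:get_image(n) for n in("side","top","wrist")}
cv2.imwrite('pics/a.png',np.hstack([cv2.resize(ims[n]["color"],(400,300)) if 0 else ims[n]["color"] for n in("side","top")])[:,:,::-1][:, :])
save(ims["side"],'side.png');save(ims["top"],'top.png');save(ims["wrist"],'wrist.png')
for n in ims:
  for l in "stand hook_seat hook_front post_top lamp lamp_handle lamp_bar stool bowl jug bell".split():
    print(n,l,[(np.round(m["location"]).tolist(),round(m["p"],2)) for m in mark_of(ims[n],l)][:4])
  print(np.round(np.linalg.inv(ims[n]["camera_from_world"]),2).tolist())
E
```

```text
18.700000000000003 {'t': 0.0, 'qpos': array([-1.17898261e+00,  4.23854819e-01,  1.63069710e+00, -2.35103466e-05,
        1.08859677e+00, -1.89906172e-02]), 'qvel': array([-0.00069263,  0.00077973,  0.00081   ,  0.00117921,  0.00116273,
        0.00118928]), 'joint_torque': array([-2.39360110e-03, -5.44629693e+01, -2.73677033e+01,  6.43495610e-02,
        2.27836613e-02, -1.04114670e-04]), 'ee_pos': array([ 249.39931504, -572.46829729,  221.89018267]), 'orientation': array([-2.62712120e+00,  1.72117140e+00,  2.03658257e-03]), 'ft_force': array([ 0.10837038, -0.33212732, -0.08583105]), 'moment': array([-0.02988434, -0.0705417 ,  0.02397409]), 'width': 87.94289696479684}
side stand [([250.0, 295.0], 0.68)]
side hook_seat [([198.0, 296.0], 0.94)]
side hook_front [([198.0, 310.0], 0.93)]
side post_top [([183.0, 274.0], 0.64)]
side lamp [([236.0, 296.0], 0.9), ([296.0, 283.0], 0.79), ([255.0, 210.0], 0.7)]
side lamp_handle [([201.0, 205.0], 0.72), ([177.0, 295.0], 0.68), ([226.0, 280.0], 0.6)]
side lamp_bar [([250.0, 282.0], 0.95), ([192.0, 298.0], 0.9), ([215.0, 204.0], 0.81)]
side stool 
[... 603 characters left out ...]
0.0], 0.67), ([238.0, 305.0], 0.4)]
top lamp_handle [([244.0, 245.0], 0.81), ([219.0, 308.0], 0.63)]
top lamp_bar [([243.0, 248.0], 0.73), ([157.0, 250.0], 0.7)]
top stool [([276.0, 386.0], 0.81)]
top bowl [([262.0, 201.0], 0.57)]
top jug []
top bell [([199.0, 362.0], 0.86), ([274.0, 388.0], 0.56)]
[[-0.01, 1.0, -0.06, 527.89], [-1.0, -0.01, -0.03, -14.57], [-0.03, 0.06, 1.0, 1341.68], [0.0, 0.0, 0.0, 1.0]]
wrist stand []
wrist hook_seat []
wrist hook_front []
wrist post_top []
wrist lamp []
wrist lamp_handle []
wrist lamp_bar []
wrist stool []
wrist bowl []
wrist jug []
wrist bell []
[[0.4, 0.88, 0.25, 318.51], [-0.92, 0.38, 0.11, -542.97], [-0.0, -0.27, 0.96, 384.78], [0.0, 0.0, 0.0, 1.0]]
```

View pics/side.png

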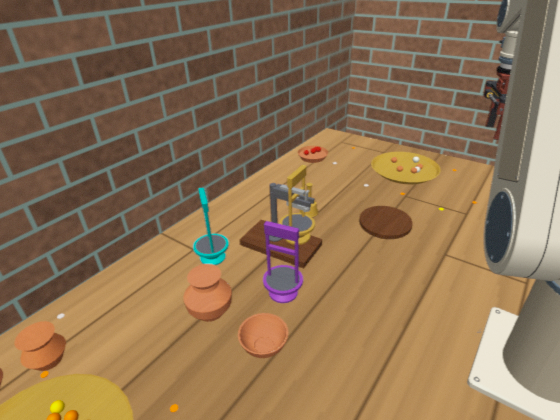

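View pics/top.png

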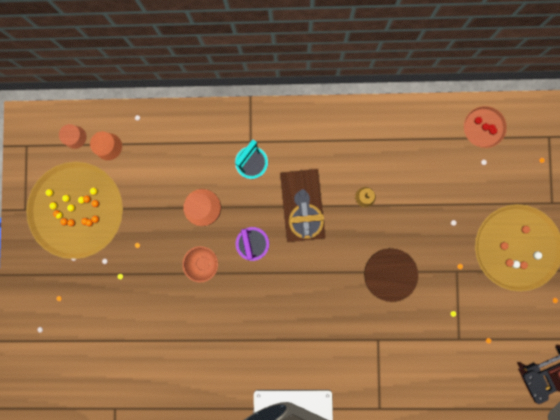

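Brass lamp on the hook: side (row 236, col 296), top (220, 305). The purple one is at top (243, 252) and the turquoise one at top (160, 251). Only the brass one hangs on the stand. Stool at top (274, 390), bell at (197, 366).

```bash
python3 - <<'E'
from h import *
s=get_image("side");t=get_image("top")
def best(p,l,near):
    ms=[m for m in mark_of(p,l) if np.hypot(m["location"][0]-near[0],m["location"][1]-near[1])<40]
    return ms[0]["location"] if ms else None
for l,ns,nt in [("hook_seat",(198,296),(217,308)),("hook_front",(198,310),(241,306)),("post_top",(183,274),(193,303)),("lamp_handle",(177,295),(219,307)),("lamp_bar",(192,298),(219,307)),("lamp",(236,296),(220,307)),("stool",(224,384),(275,388)),("bell",(213,305),(199,364)),("stand",(250,295),(221,303)),("bowl",(347,266),(262,201)),("jug",(310,209),(208,201))]:
    a=best(s,l,ns);b=best(t,l,nt)
    if a is not None and b is not None: print(l,*[np.round(x,1) for x in tri([ray(s,*a),ray(t,*b)])])
    elif b is not None:print(l,at_z(t,*b,0),b)
    z={"stool":0,"bell":0,"hook_seat":171,"hook_front":171,"lamp_handle":225,"lamp_bar":175,"post_top":200}.get(l)
    if z is not None:
        for p,m in((s,a),(t,b)):
            if m is not None: print('   at z',np.round(at_z(p,*m,z),1))
# stool by colour blob in top
g=cv2.cvtColor(t["color"],cv2.COLOR_RGB2GRAY)
c=((g<60)*255).astype('uint8')[235:315,345:435]
n,lab,st,ce=cv2.connectedComponentsWithStats(c);i=1+np.argmax(st[1:,4]);print(st[i],ce[i]+[345,235],np.round(at_z(t,ce[i][1]+235,ce[i][0]+345,20),1))
cv2.imwrite('pics/c.png',cv2.resize(np.hstack([s["color"][150:260,230:340],t["color"][160:270,250:360]]),None,fx=3.6,fy=3.6,interpolation=cv2.INTER_CUBIC)[:,:,::-1])
E
```

```text
hook_seat [569.4 -55.7 154. ] [22.9 22.9]
   at z [535.  -42.8 171. ]
   at z [588.5 -43.9 171. ]
   at z [548.7 -55.7 171. ]
post_top [642.3 -33.9 192.4] [4.5 4.5]
   at z [630.  -25.2 200. ]
   at z [645.2 -31.2 200. ]
lamp_handle [582.9 -38.9 214. ] [3.4 3.4]
   at z [569.  -24.2 225. ]
   at z [585.2 -36.8 225. ]
lamp_bar [579.4 -37.4 175.9] [0.4 0.4]
   at z [579.9 -38.8 175. ]
   at z [579.8 -37.2 175. ]
lamp [585.4 -42.   41. ] [6.1 6.1]
stool [ 4.309e+02 -2.648e+02 -4.000e-01] [1. 1.]
   at z [ 431.6 -263.6    0. ]
   at z [ 430.1 -265.1    0. ]
bell [ 645.4 -212.3    5.6] [0.9 0.9]
   at z [ 649.  -219.9    0. ]
   at z [ 646.7 -212.6    0. ]
stand [576.7 -40.2  -9.2] [2.9 2.9]
bowl [466.6 253.4  -6.4] [3.1 3.1]
jug [624.9 247.1  -5. ] [2.5 2.5]
[39 19 16  6 42] [392.23809524 256.35714286] [ 479.8 -283.4   20. ]
```

View pics/c.png

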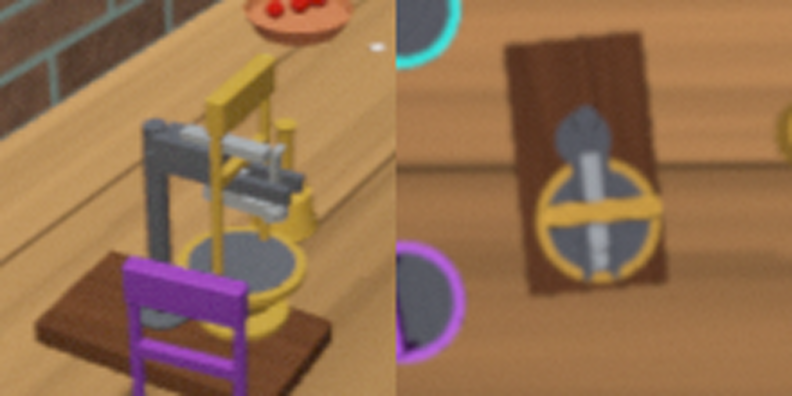

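move_arm:
  motion:
    - [20,30,20,0,0,0.1,60]
    - [40,60,40,0,0,0.2,60]
    - [60,95,60,0,0,0.3,60]
    - [80,130,80,0,0,0.4,60]
    - [100,165,100,0,0,0.5,60]

```text
t: 3.42
ee_pos: [345.6, -414.2, 319.1]
orientation: [-2.974, 1.011, -0.0]
ft_force: [1.3, -1.2, 0.3]
width: 61.2
```

move_arm:
  motion:
    - [20,36,2,0,0,0.1,60]
    - [40,72,4,0,0,0.2,60]
    - [60,108,6,0,0,0.3,60]
    - [80,144,8,0,0,0.4,60]
    - [100,180,10,0,0,0.5,60]

```text
t: 3.83
ee_pos: [445.7, -233.9, 328.7]
orientation: [3.132, -0.244, 0.001]
ft_force: [0.9, -0.1, -0.1]
width: 60.0
```

move_arm:
  motion:
    - [20,36,0,0,0,0.06,60]
    - [40,72,0,0,0,0.12,60]
    - [60,108,0,0,0,0.18,60]
    - [80,144,0,0,0,0.24,60]
    - [100,180,0,0,0,0.24,60]

```text
t: 4.25
ee_pos: [545.8, -53.7, 328.5]
orientation: [3.139, 0.131, 0.001]
ft_force: [0.4, -0.4, -0.4]
width: 60.3
```

move_arm:
  motion:
    - [15,0,0,0,0,0,60]
    - [25,0,0,0,0,0,60]
    - [25,0,0,0,0,0,60]
    - [25,0,0,0,0,0,60]
    - [25,0,0,0,0,0,60]

```text
t: 4.67
ee_pos: [569.3, -56.9, 328.0]
orientation: [3.139, 0.123, -0.001]
ft_force: [0.2, 0.6, -0.1]
width: 60.1
```

```bash
python3 - <<'E'
from h import *
o=get_obs();print(o["t"],o["ee_pos"],o["orientation"],o["qpos"],o["ft_force"])
w=get_image("wrist");save(w,'w1.png')
for l in "stand hook_seat hook_front post_top lamp lamp_handle lamp_bar bell".split():
    print(l,[(np.round(m["location"]).tolist(),round(m["p"],2)) for m in mark_of(w,l)][:3])
E
```

```text
4.6667 [569.30317135 -56.85626932 328.02710639] [ 3.13911873e+00  1.23070156e-01 -1.42810911e-03] [-1.20229377e-01  2.40444012e-01  1.64012675e+00 -2.15768115e-04
  1.26190970e+00 -1.98534196e-01] [ 0.16541548  0.61752414 -0.0934752 ]
stand [([160.0, 284.0], 0.97)]
hook_seat [([179.0, 290.0], 0.56), ([196.0, 290.0], 0.42)]
hook_front [([169.0, 288.0], 0.61), ([179.0, 251.0], 0.6)]
post_top [([180.0, 358.0], 0.71)]
lamp [([62.0, 258.0], 0.96), ([167.0, 287.0], 0.89), ([75.0, 403.0], 0.87)]
lamp_handle [([22.0, 241.0], 0.79), ([39.0, 480.0], 0.78), ([196.0, 294.0], 0.74)]
lamp_bar [([36.0, 246.0], 0.78), ([53.0, 450.0], 0.76), ([181.0, 290.0], 0.65)]
bell [([263.0, 316.0], 0.88)]
```

View pics/w1.png

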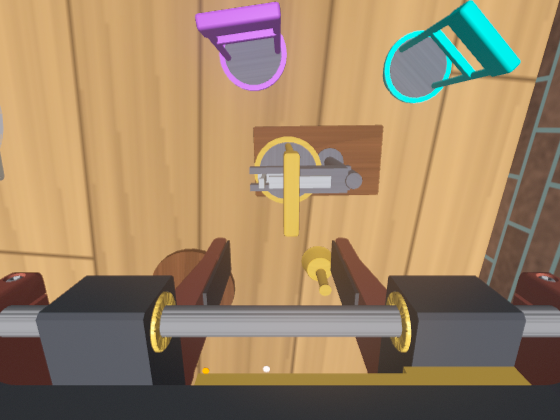

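```bash
python3 - <<'E'
from h import *
w=get_image("wrist")
h=cv2.cvtColor(w["color"],cv2.COLOR_RGB2HSV)
m=((h[...,0]>18)&(h[...,0]<32)&(h[...,1]>150)&(h[...,2]>120)).astype('uint8')
P=[]
for r in list(range(156,236,5)):
    c=np.where(m[r,270:312])[0]+270
    # runs
    runs=np.split(c,np.where(np.diff(c)>1)[0]+1); run=max(runs,key=len)
    a,b=at_z(w,r+.5,run[0],239),at_z(w,r+.5,run[-1]+1,239)
    print(r,run[0],run[-1],np.round(a[:2],1),np.round(b[:2],1)); P.append((a+b)/2)
for r in range(230,246,2): print(r,m[r,280:305].sum(),w["color"][r,292])
s=get_image("side");t=get_image("top")
for l in ["hook_seat","hook_front","post_top","lamp_handle","lamp_bar"]:
    for p,n in((s,(190,297)),(t,(219,306)),(w,(180,290))):
        for mm in mark_of(p,l):
            if np.hypot(mm["location"][0]-n[0],mm["location"][1]-n[1])<80: print(l,p["shot"],np.round(mm["location"],1),round(mm["p"],2),np.round(at_z(p,*mm["location"],{"hook_seat":171,"hook_front":171,"lamp_handle":225,"lamp_bar":175,"post_top":195}[l])[:2],1))
cv2.imwrite('pics/w2.png',cv2.resize(w["color"][110:260,230:400],None,fx=4,fy=4,interpolation=cv2.INTER_CUBIC)[:,:,::-1])
E
```

```text
156 283 284 [568.5  -7. ] [570.2  -6.9]
161 283 285 [568.9 -11.2] [571.4 -11. ]
166 283 284 [569.2 -15.4] [570.9 -15.3]
171 283 284 [569.6 -19.7] [571.3 -19.6]
176 283 284 [569.9 -24. ] [571.6 -23.9]
181 283 285 [570.3 -28.3] [572.9 -28.1]
186 283 284 [570.6 -32.7] [572.4 -32.6]
191 283 284 [571.  -37.2] [572.7 -37. ]
196 283 284 [571.4 -41.6] [573.1 -41.5]
201 282 284 [570.8 -46.2] [573.5 -46. ]
206 283 284 [572.1 -50.7] [573.9 -50.6]
211 283 284 [572.5 -55.3] [574.2 -55.2]
216 283 284 [572.8 -59.9] [574.6 -59.8]
221 283 284 [573.2 -64.6] [575.  -64.5]
226 294 297 [583.5 -68.6] [587.1 -68.3]
231 294 297 [583.9 -73.4] [587.6 -73.1]
230 5 [229 195  95]
232 6 [229 195  97]
234 6 [229 195  95]
236 11 [222 185  86]
238 0 [202 161 107]
240 0 [202 161 109]
242 0 [202 161 109]
244 0 [201 160 108]
hook_seat 8 [197.7 293.8] 0.9 [576.8 -28.1]
hook_seat 9 [221.4 305.9] 0.3 [574.2 -40.4]
hook_seat 7 [179.  288.5] 0.6 [577.7 -37.8]
hook_front 8 [198.8 312.2] 0.82 [536.9 -48. ]
hook_front 7 [179.7 246.9] 0.65 [532.3 -42.1]
post_top 8 [182.6 273.9] 0.93 [635.6 -27.9]
post_top 9 [198.  362.2] 0.54 [ 629.  -178.3]
post_top 7 [160.3 285.2] 0.71 [571.8 -15.1]
post_top 7 [183.2 353.6] 0.55 [643.  -32.6]
post_top 7 [180.8 286.9] 0.39 [575.2 -35.5]
lamp_handle 8 [228.8 280.3] 0.91 [486.8 151.8]
lamp_handle 8 [176.7 295.7] 0.61 [576.6 -36.5]
lamp_handle 9 [243.6 245.6] 0.67 [520.7 105.2]
lamp_handle 9 [217.6 305.9] 0.57 [581.2 -39.4]
lamp_handle 7 [196.4 291.5] 0.58 [579.6 -44.3]
lamp_bar 8 [249.6 282.2] 0.97 [483.8 151.9]
lamp_bar 8 [194.5 294.9] 0.86 [579.2 -36.5]
lamp_bar 9 [242.2 244.9] 0.7 [523.8 112.3]
lamp_bar 9 [218.5 307.6] 0.41 [581.2 -44.7]
lamp_bar 7 [184.8 287.6] 0.61 [577.1 -43.5]
lamp_bar 7 [183.3 352.3] 0.21 [647.  -36.3]
```

View pics/w2.png

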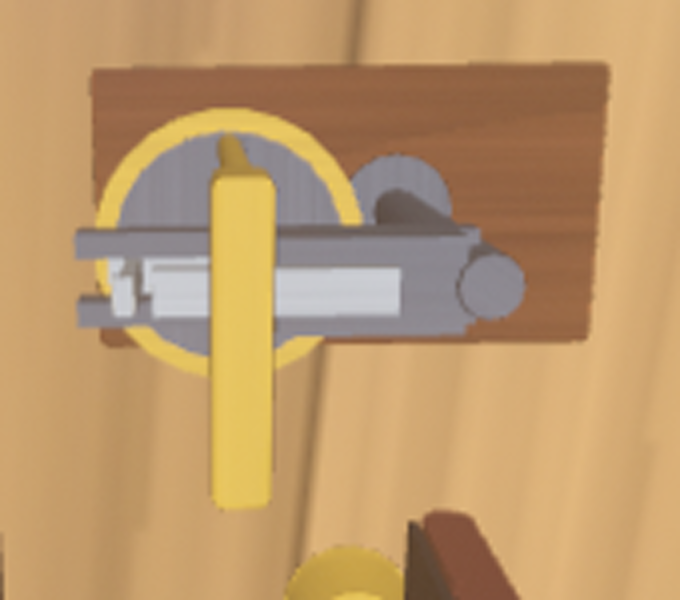

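move_arm:
  motion:
    - [5,10,0,0,0,0,44]
    - [9,16,-10,0,0,0,44]
    - [9,16,-35,0,0,0,44]
    - [9,16,-60,0,0,0,44]
    - [9,16,-60,0,0,0,44]

```text
t: 6.43
ee_pos: [576.6, -38.7, 263.0]
orientation: [-3.138, -0.127, 0.013]
ft_force: [-0.9, -0.6, -0.6]
width: 44.2
```

```bash
python3 - <<'E'
from h import *
o=get_obs();print(o["t"],o["ee_pos"],o["orientation"],o["ft_force"])
w=get_image("wrist")
cv2.imwrite('pics/w3.png',w["color"][:,:,::-1])
T=np.array(o["ee_pos"]);print(T,proj(w,T))
E
```

```text
6.4333 [576.56292274 -38.65069803 262.98149211] [-3.13785506 -0.12681567  0.012779  ] [-0.85836922 -0.64545921 -0.60448276]
[576.56292274 -38.65069803 262.98149211] (np.float64(254.43954620592038), np.float64(280.17741177086606))
```

View pics/w3.png

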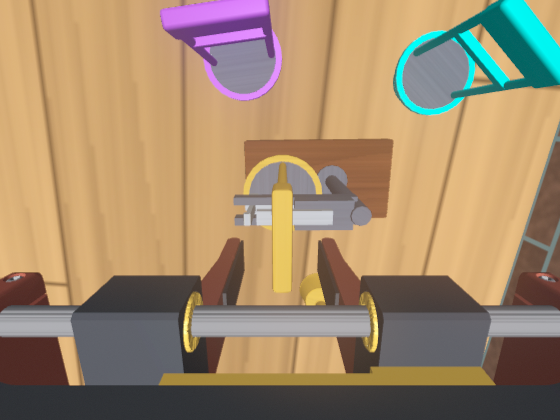

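```bash
python3 - <<'E'
from h import *
w=get_image("wrist")
for r,c in((195,282),(291,282),(243,282)): print(np.round(at_z(w,r,c,239),1))
E
```

```text
[576.2  -8.6 239. ]
[582.  -79.5 239. ]
[579.  -42.3 239. ]
```

move_arm:
  motion:
    - [2,-3,-10,0,0,0,44]
    - [2,-3,-25,0,0,0,44]
    - [2,-3,-40,0,0,0,44]
    - [2,-3,-50,0,0,0,44]
    - [2,-3,-57,0,0,0,44]

```text
t: 6.95
ee_pos: [581.4, -42.9, 210.8]
orientation: [3.139, 0.125, 0.0]
ft_force: [0.1, -0.2, 0.2]
width: 44.0
```

move_arm:
  motion:
    - [0,0,0,0,0,0,30]
    - [0,0,0,0,0,0,24]
    - [0,0,0,0,0,0,20]
    - [0,0,0,0,0,0,17]
    - [0,0,0,0,0,0,17]

```text
t: 7.37
ee_pos: [581.5, -42.8, 212.0]
orientation: [3.139, 0.126, 0.002]
ft_force: [-0.9, -0.4, 0.4]
width: 18.0
```

move_arm:
  motion:
    - [0,0,0,0,0,0,10]
    - [0,0,0,0,0,0,5]
    - [0,0,0,0,0,0,5]
    - [0,0,0,0,0,0,5]
    - [0,0,0,0,0,0,5]

```text
t: 7.78
ee_pos: [581.2, -42.8, 211.5]
orientation: [3.139, 0.126, 0.0]
ft_force: [-2.2, 0.3, 4.7]
width: 13.8
```

move_arm:
  motion:
    - [0,0,0.5,0,0,0,5]
    - [0,0,1,0,0,0,5]
    - [0,0,1.5,0,0,0,5]
    - [0,0,1.5,0,0,0,5]
    - [0,0,1.5,0,0,0,5]

```text
t: 8.2
ee_pos: [581.0, -42.7, 212.3]
orientation: [-3.139, -0.126, 0.001]
ft_force: [0.1, 0.3, -3.5]
width: 13.7
```

move_arm:
  motion:
    - [0,0,0,0,0,0,5]
    - [0,0,0,0,0,0,5]
    - [0,0,0,0,0,0,5]

```text
t: 8.45
ee_pos: [581.1, -42.8, 212.6]
orientation: [-3.139, -0.126, 0.0]
ft_force: [0.0, -0.4, -4.0]
width: 14.0
```

move_arm:
  motion:
    - [-0.7,0,0,0,0,0,5]
    - [-1.5,-0.1,0,0,0,0,5]
    - [-2.2,-0.2,0,0,0,0,5]
    - [-3,-0.3,0,0,0,0,5]
    - [-4,-0.35,0,0,0,0,5]

```text
t: 8.87
ee_pos: [577.1, -43.1, 212.7]
orientation: [-3.139, -0.126, -0.0]
ft_force: [-0.4, -0.5, -3.2]
width: 13.9
```

move_arm:
  motion:
    - [-1,-0.1,0,0,0,0,5]
    - [-2,-0.2,0,0,0,0,5]
    - [-3,-0.3,0,0,0,0,5]
    - [-4,-0.35,0,0,0,0,5]
    - [-4,-0.35,0,0,0,0,5]

```text
t: 9.28
ee_pos: [572.9, -43.5, 212.7]
orientation: [-3.139, -0.126, 0.0]
ft_force: [0.3, -0.4, -3.4]
width: 13.9
```

move_arm:
  motion:
    - [-1,-0.1,0,0,0,0,5]
    - [-2,-0.2,0,0,0,0,5]
    - [-3,-0.3,0,0,0,0,5]
    - [-3,-0.3,0,0,0,0,5]

```text
t: 9.62
ee_pos: [569.9, -43.8, 212.7]
orientation: [-3.139, -0.126, 0.0]
ft_force: [0.5, 1.0, -3.0]
width: 13.9
```

move_arm:
  motion:
    - [-1,-0.1,0,0,0,0,5]
    - [-2,-0.2,0,0,0,0,5]
    - [-2,-0.2,0,0,0,0,5]

```text
t: 9.87
ee_pos: [567.9, -43.9, 212.7]
orientation: [-3.139, -0.126, 0.0]
ft_force: [0.3, -0.1, -4.2]
width: 14.0
```

move_arm:
  motion:
    - [-1,-0.1,0,0,0,0,5]
    - [-2,-0.2,0,0,0,0,5]
    - [-2,-0.2,0,0,0,0,5]

```text
t: 10.12
ee_pos: [565.9, -44.2, 212.7]
orientation: [-3.139, -0.126, 0.0]
ft_force: [0.1, -0.3, -3.4]
width: 13.5
```

15 mm of travel so far and no contact yet. I'll carry on in small steps.

move_arm:
  motion:
    - [-1,-0.1,0,0,0,0,5]
    - [-2,-0.2,0,0,0,0,5]
    - [-2,-0.2,0,0,0,0,5]

```text
t: 10.37
ee_pos: [564.0, -44.4, 212.7]
orientation: [-3.139, -0.126, 0.0]
ft_force: [-0.1, -0.1, -3.6]
width: 14.1
```

move_arm:
  motion:
    - [-1,-0.1,0,0,0,0,5]
    - [-2,-0.2,0,0,0,0,5]
    - [-2,-0.2,0,0,0,0,5]

```text
t: 10.62
ee_pos: [561.9, -44.6, 212.7]
orientation: [-3.139, -0.126, 0.0]
ft_force: [0.2, -0.1, -3.5]
width: 13.8
```

move_arm:
  motion:
    - [-0.7,-0.1,0,0,0,0,5]
    - [-1.5,-0.1,0,0,0,0,5]
    - [-1.5,-0.1,0,0,0,0,5]

```text
t: 10.87
ee_pos: [560.5, -44.6, 212.7]
orientation: [-3.139, -0.126, 0.0]
ft_force: [0.1, -1.0, -4.1]
width: 13.7
```

move_arm:
  motion:
    - [-0.7,-0.1,0,0,0,0,5]
    - [-1.5,-0.1,0,0,0,0,5]
    - [-1.5,-0.1,0,0,0,0,5]

```text
t: 11.12
ee_pos: [559.0, -44.8, 212.7]
orientation: [-3.139, -0.126, 0.0]
ft_force: [-0.3, 0.4, -3.8]
width: 13.7
```

move_arm:
  motion:
    - [-0.5,0,0,0,0,0,5]
    - [-1,-0.1,0,0,0,0,5]
    - [-1,-0.1,0,0,0,0,5]

```text
t: 11.37
ee_pos: [558.1, -44.9, 212.7]
orientation: [3.139, 0.126, -0.0]
ft_force: [-0.2, 0.0, -3.6]
width: 13.7
```

move_arm:
  motion:
    - [-0.5,0,0,0,0,0,5]
    - [-1,-0.1,0,0,0,0,5]
    - [-1,-0.1,0,0,0,0,5]

```text
t: 11.62
ee_pos: [557.1, -45.0, 212.7]
orientation: [-3.139, -0.126, 0.0]
ft_force: [-1.0, -0.3, -3.0]
width: 14.0
```

move_arm:
  motion:
    - [-0.5,0,0,0,0,0,5]
    - [-1,-0.1,0,0,0,0,5]
    - [-1,-0.1,0,0,0,0,5]

```text
t: 11.87
ee_pos: [556.0, -45.0, 212.7]
orientation: [-3.139, -0.126, 0.0]
ft_force: [-0.0, 0.4, -3.8]
width: 13.9
```

```bash
python3 - <<'E'
from h import *
w=get_image("wrist");s=get_image("side")
a=cv2.resize(w["color"][150:290,200:340],(560,560),interpolation=cv2.INTER_CUBIC)[:,:390]
b=cv2.resize(s["color"][140:260,250:340],(420,560),interpolation=cv2.INTER_CUBIC)[:,:400]
cv2.imwrite('pics/c4.png',np.hstack([a,b])[:,:,::-1])
E
```

```text
(no output)
```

View pics/c4.png

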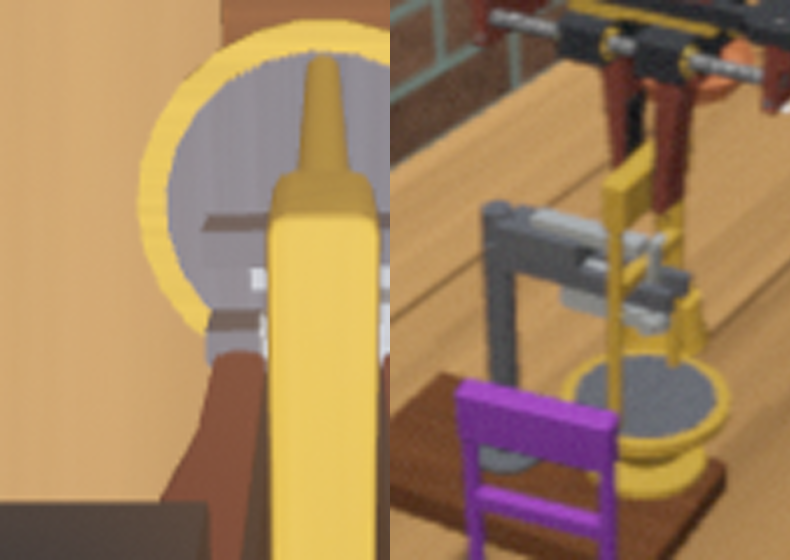

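The lamp is held and drawn out. Its crossbar is still behind the keeper, which sits just ahead of it, so I'll keep going in 1 mm steps.

move_arm:
  motion:
    - [-0.5,0,0,0,0,0,5]
    - [-1,-0.1,0,0,0,0,5]
    - [-1,-0.1,0,0,0,0,5]

```text
t: 12.22
ee_pos: [555.6, -45.1, 212.8]
orientation: [-3.139, -0.126, -0.002]
ft_force: [2.6, -1.0, -3.5]
width: 13.8
```

move_arm:
  motion:
    - [-0.5,0,0,0,0,0,5]
    - [-1,-0.1,0,0,0,0,5]
    - [-1,-0.1,0,0,0,0,5]

```text
t: 12.47
ee_pos: [554.7, -45.2, 212.9]
orientation: [-3.139, -0.126, -0.002]
ft_force: [2.7, 1.3, -5.5]
width: 14.0
```

move_arm:
  motion:
    - [-0.5,0,0,0,0,0,5]
    - [-1,-0.1,0,0,0,0,5]
    - [-1,-0.1,0,0,0,0,5]

```text
t: 12.72
ee_pos: [553.9, -45.3, 212.9]
orientation: [-3.139, -0.125, -0.003]
ft_force: [5.5, 0.4, -6.4]
width: 13.8
```

move_arm:
  motion:
    - [-0.5,0,0,0,0,0,5]
    - [-1,-0.1,0,0,0,0,5]
    - [-1,-0.1,0,0,0,0,5]

```text
t: 12.97
ee_pos: [553.3, -45.4, 213.0]
orientation: [-3.139, -0.125, -0.004]
ft_force: [6.7, 1.0, -6.9]
width: 13.6
```

move_arm:
  motion:
    - [-0.5,0,0,0,0,0,5]
    - [-1,-0.1,0,0,0,0,5]
    - [-1,-0.1,0,0,0,0,5]

```text
t: 13.22
ee_pos: [552.7, -45.5, 213.1]
orientation: [-3.139, -0.125, -0.006]
ft_force: [8.5, 1.2, -7.2]
width: 13.9
```

move_arm:
  motion:
    - [-0.5,0,0,0,0,0,5]
    - [-1,-0.1,0,0,0,0,5]
    - [-1,-0.1,0,0,0,0,5]

```text
t: 13.47
ee_pos: [552.1, -45.5, 213.3]
orientation: [-3.139, -0.125, -0.007]
ft_force: [9.0, 1.3, -7.9]
width: 13.5
```

move_arm:
  motion:
    - [0,0,0,0,0,0,5]
    - [0,0,0,0,0,0,5]

```text
t: 13.63
ee_pos: [552.2, -45.5, 213.3]
orientation: [-3.139, -0.125, -0.007]
ft_force: [7.9, 0.9, -8.4]
width: 13.8
```

move_arm:
  motion:
    - [-0.5,0,0,0,0,0,5]
    - [-1,-0.1,0,0,0,0,5]
    - [-1,-0.1,0,0,0,0,5]

```text
t: 13.88
ee_pos: [551.6, -45.6, 213.3]
orientation: [3.139, 0.125, 0.009]
ft_force: [9.8, 1.9, -8.7]
width: 13.8
```

move_arm:
  motion:
    - [0,0,0,0,0,0,5]
    - [0,0,0,0,0,0,5]

```text
t: 14.05
ee_pos: [551.6, -45.6, 213.4]
orientation: [3.139, 0.125, 0.009]
ft_force: [9.7, 2.5, -8.6]
width: 13.9
```

move_arm:
  motion:
    - [-0.4,0,0,0,0,0,5]
    - [-0.8,-0.1,0,0,0,0,5]
    - [-0.8,-0.1,0,0,0,0,5]

```text
t: 14.3
ee_pos: [551.2, -45.7, 213.5]
orientation: [3.139, 0.125, 0.01]
ft_force: [10.4, 2.1, -8.3]
width: 13.4
```

move_arm:
  motion:
    - [0,0,0.5,0,0,0,5]
    - [0,0,1,0,0,0,5]
    - [0,0,1,0,0,0,5]

```text
t: 14.55
ee_pos: [551.2, -45.8, 214.6]
orientation: [3.139, 0.125, 0.01]
ft_force: [10.7, 1.2, -8.0]
width: 13.6
```

move_arm:
  motion:
    - [0,0,0.5,0,0,0,5]
    - [0,0,1,0,0,0,5]
    - [0,0,1,0,0,0,5]

```text
t: 14.8
ee_pos: [551.1, -45.9, 215.6]
orientation: [3.139, 0.125, 0.01]
ft_force: [9.3, 1.7, -7.4]
width: 14.0
```

move_arm:
  motion:
    - [0,0,0.5,0,0,0,5]
    - [0,0,1,0,0,0,5]
    - [0,0,1,0,0,0,5]

```text
t: 15.05
ee_pos: [550.9, -45.9, 216.6]
orientation: [3.139, 0.125, 0.009]
ft_force: [9.6, 0.7, -6.6]
width: 13.9
```

move_arm:
  motion:
    - [-0.2,0,0.5,0,0,0,5]
    - [-0.4,0,1,0,0,0,5]
    - [-0.5,0,1.5,0,0,0,5]

```text
t: 15.3
ee_pos: [550.4, -46.0, 218.0]
orientation: [3.139, 0.125, 0.009]
ft_force: [9.4, 0.8, -8.0]
width: 13.9
```

move_arm:
  motion:
    - [-0.2,0,0.5,0,0,0,5]
    - [-0.4,0,1,0,0,0,5]
    - [-0.6,0,1.5,0,0,0,5]

```text
t: 15.55
ee_pos: [549.9, -46.0, 219.5]
orientation: [3.139, 0.125, 0.01]
ft_force: [10.6, 0.7, -8.4]
width: 14.1
```

Clear of the beak, since it has risen 8 mm with no jump in force. I'll keep raising.

move_arm:
  motion:
    - [-0.1,0,0.6,0,0,0,5]
    - [-0.2,0,1.2,0,0,0,5]
    - [-0.3,0,1.8,0,0,0,5]
    - [-0.4,0,2.4,0,0,0,5]

```text
t: 15.88
ee_pos: [549.4, -46.0, 221.9]
orientation: [3.139, 0.125, 0.009]
ft_force: [10.1, 0.8, -7.1]
width: 13.9
```

move_arm:
  motion:
    - [-0.1,0,0.6,0,0,0,5]
    - [-0.2,0,1.2,0,0,0,5]
    - [-0.3,0,1.8,0,0,0,5]
    - [-0.4,0,2.4,0,0,0,5]

```text
t: 16.22
ee_pos: [548.9, -45.9, 224.3]
orientation: [3.139, 0.125, 0.009]
ft_force: [9.6, 0.7, -7.7]
width: 13.9
```

move_arm:
  motion:
    - [-0.1,0,0.6,0,0,0,5]
    - [-0.2,0,1.2,0,0,0,5]
    - [-0.3,0,1.8,0,0,0,5]
    - [-0.4,0,2.4,0,0,0,5]

```text
t: 16.55
ee_pos: [548.3, -45.9, 226.6]
orientation: [3.139, 0.125, 0.008]
ft_force: [9.5, 0.8, -7.2]
width: 13.8
```

move_arm:
  motion:
    - [-0.1,0,0.6,0,0,0,5]
    - [-0.2,0,1.2,0,0,0,5]
    - [-0.3,0,1.8,0,0,0,5]
    - [-0.4,0,2.4,0,0,0,5]

```text
t: 16.88
ee_pos: [547.8, -46.0, 229.0]
orientation: [3.139, 0.125, 0.008]
ft_force: [9.1, 1.4, -7.7]
width: 13.7
```

move_arm:
  motion:
    - [-0.1,0,0.6,0,0,0,5]
    - [-0.2,0,1.2,0,0,0,5]
    - [-0.3,0,1.8,0,0,0,5]
    - [-0.4,0,2.4,0,0,0,5]

```text
t: 17.22
ee_pos: [547.3, -45.9, 231.3]
orientation: [3.139, 0.125, 0.008]
ft_force: [8.8, 0.5, -6.9]
width: 14.1
```

move_arm:
  motion:
    - [0,0,0.6,0,0,0,5]
    - [-0.1,0,1.2,0,0,0,5]
    - [-0.2,0,1.8,0,0,0,5]
    - [-0.2,0,2.4,0,0,0,5]

```text
t: 17.55
ee_pos: [547.0, -46.0, 234.3]
orientation: [3.139, 0.126, 0.007]
ft_force: [5.0, 0.1, -0.5]
width: 13.8
```

move_arm:
  motion:
    - [0,0,0.6,0,0,0,5]
    - [0,0,1.2,0,0,0,5]
    - [0,0,1.8,0,0,0,5]
    - [0,0,2.4,0,0,0,5]

```text
t: 17.88
ee_pos: [544.2, -45.9, 235.4]
orientation: [-3.139, -0.126, 0.003]
ft_force: [0.9, 0.8, -2.7]
width: 13.9
```

move_arm:
  motion:
    - [0,0,0.6,0,0,0,5]
    - [0,0,1.2,0,0,0,5]
    - [0,0,1.8,0,0,0,5]
    - [0,0,2.4,0,0,0,5]

```text
t: 18.22
ee_pos: [544.5, -45.8, 237.5]
orientation: [-3.139, -0.126, 0.002]
ft_force: [-0.3, 0.1, -3.6]
width: 14.0
```

move_arm:
  motion:
    - [0,0,1.5,0,0,0,5]
    - [0,0,3,0,0,0,5]
    - [0,0,4.5,0,0,0,5]
    - [0,0,6,0,0,0,5]
    - [0,0,6,0,0,0,5]

```text
t: 18.63
ee_pos: [545.3, -45.9, 244.4]
orientation: [3.139, 0.126, 0.001]
ft_force: [-0.1, 0.0, -3.3]
width: 13.8
```

move_arm:
  motion:
    - [-2,-0.2,0,0,0,0,5]
    - [-5,-0.4,0,0,0,0,5]
    - [-8,-0.7,0,0,0,0,5]

```text
t: 18.88
ee_pos: [536.6, -46.6, 243.8]
orientation: [-3.139, -0.126, 0.001]
ft_force: [-0.3, -0.4, -3.7]
width: 14.1
```

No contact. I'll draw it level out to the way-out point.

move_arm:
  motion:
    - [-6,-0.5,0,0,0,0,5]
    - [-13,-1.1,0,0,0,0,5]
    - [-20,-1.7,0,0,0,0,5]
    - [-27,-2.3,0,0,0,0,5]
    - [-34,-2.9,0,0,0,0,5]

```text
t: 19.3
ee_pos: [502.1, -49.5, 244.0]
orientation: [-3.139, -0.126, 0.0]
ft_force: [0.3, -0.2, -3.9]
width: 13.9
```

move_arm:
  motion:
    - [-8,-0.7,0,0,0,0,5]
    - [-16,-1.4,0,0,0,0,5]
    - [-24,-2,0,0,0,0,5]
    - [-32,-2.7,0,0,0,0,5]
    - [-38,-3.2,0,0,0,0,5]

```text
t: 19.72
ee_pos: [463.9, -52.7, 243.9]
orientation: [-3.139, -0.126, 0.001]
ft_force: [-0.2, 0.2, -4.0]
width: 14.1
```

```bash
python3 - <<'E'
from h import *
o=get_obs();print(o["t"],o["ee_pos"],o["ft_force"])
s=get_image("side");t=get_image("top")
R=[]
for p,n in((s,(224,384)),(t,(275,388))):
    for l in("stool",):
        for m in mark_of(p,l): print(l,np.round(m["location"],1),round(m["p"],2),np.round(at_z(p,*m["location"],0)[:2],1))
        for m in recognise(p,l): print(np.round(m["bbox"],1),round(m["p"],2),np.round(at_z(p,m["bbox"][1],m["bbox"][0],15)[:2],1))
cv2.imwrite('pics/c5.png',np.hstack([cv2.resize(s["color"][130:290,260:460],(400,320),interpolation=cv2.INTER_CUBIC),cv2.resize(t["color"][180:340,270:470],(400,320),interpolation=cv2.INTER_CUBIC)])[:,:,::-1])
E
```

```text
19.7167 [463.93766693 -52.71952843 243.90624609] [-0.15045372  0.17046966 -4.00583927]
stool [230.4 381.5] 0.92 [ 422.7 -245.7]
[385.6 225.1  53.8  28.9] 0.7 [ 416.6 -255.8]
stool [272.8 386.4] 0.65 [ 432.8 -270. ]
[390.2 275.2  59.1  52.1] 0.89 [ 427.2 -277.5]
```

View pics/c5.png

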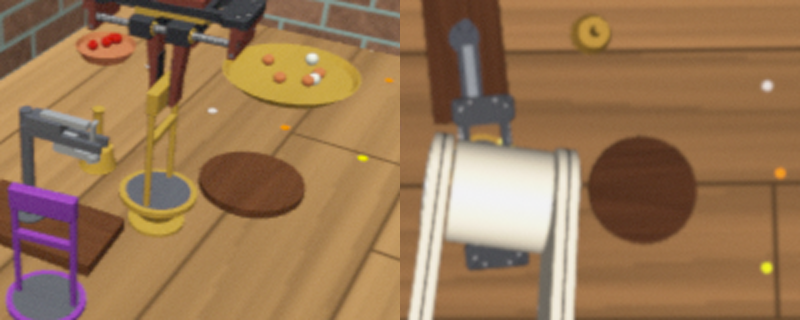

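```bash
python3 - <<'E'
from h import *
from scipy.optimize import least_squares
an=np.linspace(0,2*np.pi,72,endpoint=False)
s=get_image("side");t=get_image("top")
for nm,p,(r0,r1,c0,c1) in(("side",s,(195,250,350,425)),("top",t,(240,312,360,425))):
    h=cv2.cvtColor(p["color"],cv2.COLOR_RGB2HSV);m=np.zeros(h.shape[:2],'uint8')
    m[r0:r1,c0:c1]=(h[r0:r1,c0:c1,2]<115)
    n,lab,st,ce=cv2.connectedComponentsWithStats(m);i=1+np.argmax(st[1:,4]);print(nm,st[i],ce[i])
    m=(lab==i).astype('uint8')
    best=None
    # model mask: hull of top and bottom circles; minimise mismatch
    def model(xy):
        P=[proj(p,np.array([xy[0]+75*np.cos(a),xy[1]+75*np.sin(a),z]))[::-1] for z in(0,20) for a in an]
        q=cv2.convexHull((np.array(P)*16).astype(np.int32)); im=np.zeros_like(m); cv2.fillConvexPoly(im,q,1,shift=4);return im
    for st_,rng in((4,24),(1,4)):
        c=best[1] if best else (430,-271)
        for x in np.arange(c[0]-rng,c[0]+rng+.1,st_):
            for y in np.arange(c[1]-rng,c[1]+rng+.1,st_):
                e=int((model((x,y))!=m).sum())
                if best is None or e<best[0]: best=(e,(x,y))
    print(nm,best)
E
```

```text
side [359 206  53  33 948] [382.37869198 222.75421941]
side (622, (np.float64(431.0), np.float64(-286.0)))
top [ 361  248   64   54 2286] [390.72528434 274.51924759]
top (169, (np.float64(430.0), np.float64(-279.0)))
```

```bash
cat > st.py <<'E'
from h import *
an=np.linspace(0,2*np.pi,72,endpoint=False)
s=get_image("side");t=get_image("top")
for nm,p,(r0,r1,c0,c1) in(("side",s,(195,250,352,425)),("top",t,(240,308,361,422))):
    roi=cv2.GaussianBlur(p["color"],(3,3),0)[r0:r1,c0:c1]; g=roi[...,0]  # red channel
    th,b=cv2.threshold(g,0,1,cv2.THRESH_BINARY_INV+cv2.THRESH_OTSU)
    n,lab,st,ce=cv2.connectedComponentsWithStats(b);i=1+np.argmax(st[1:,4]);print(nm,th,st[i],ce[i]+[c0,r0])
    m=np.zeros(p["color"].shape[:2],'uint8');m[r0:r1,c0:c1]=lab==i
    best=None
    def model(xy):
        P=[proj(p,np.array([xy[0]+75*np.cos(a),xy[1]+75*np.sin(a),z]))[::-1] for z in(0,20) for a in an]
        q=cv2.convexHull((np.array(P)*16).astype(np.int32)); im=np.zeros_like(m); cv2.fillConvexPoly(im,q,1,shift=4);return im
    for st_,rng in((4,24),(1,4)):
        c=best[1] if best else (430,-271)
        for x in np.arange(c[0]-rng,c[0]+rng+.1,st_):
            for y in np.arange(c[1]-rng,c[1]+rng+.1,st_):
                e=int((model((x,y))!=m).sum())
                if best is None or e<best[0]: best=(e,(x,y))
    print(nm,best,int(m.sum()))
E
python3 st.py
```

```text
side 141.0 [   7    0   53   55 1480] [385.13918919 222.23243243]
side (196, (np.float64(430.0), np.float64(-284.0))) 1480
top 119.0 [   1    8   60   54 2314] [390.62402766 274.47623163]
top (133, (np.float64(430.0), np.float64(-279.0))) 2314
```

move_arm:
  motion:
    - [-2,-12,0,0,0,0,5]
    - [-5,-34,0,0,0,0,5]
    - [-9,-60,0,0,0,0,5]
    - [-13,-86,0,0,0,0,5]
    - [-17,-112,0,0,0,0,5]

```text
t: 20.63
ee_pos: [448.0, -165.6, 243.9]
orientation: [3.139, 0.127, 0.0]
ft_force: [0.8, 0.0, -3.6]
width: 13.7
```

move_arm:
  motion:
    - [-4,-26,0,0,0,0,5]
    - [-8,-52,0,0,0,0,5]
    - [-12,-78,0,0,0,0,5]
    - [-15,-100,0,0,0,0,5]
    - [-17,-114,0,0,0,0,5]

```text
t: 21.05
ee_pos: [430.9, -280.9, 243.9]
orientation: [3.138, 0.124, 0.0]
ft_force: [0.4, -0.2, -2.9]
width: 13.9
```

move_arm:
  motion:
    - [0,0,-3,0,0,0,5]
    - [0,0,-10,0,0,0,5]
    - [0,0,-18,0,0,0,5]
    - [0,0,-26,0,0,0,5]
    - [0,0,-32,0,0,0,5]

```text
t: 21.47
ee_pos: [430.7, -277.4, 210.5]
orientation: [-3.138, -0.127, 0.002]
ft_force: [-0.4, -0.6, -3.5]
width: 13.8
```

```bash
python3 - <<'E'
from h import *
o=get_obs();print(o["t"],o["ee_pos"],o["orientation"],o["ft_force"])
s=get_image("side");t=get_image("top")
cv2.imwrite('pics/c6.png',np.hstack([cv2.resize(s["color"][130:260,330:460],(400,400),interpolation=cv2.INTER_CUBIC),cv2.resize(t["color"][220:340,330:450],(400,400),interpolation=cv2.INTER_CUBIC)])[:,:,::-1])
E
```

```text
21.4667 [ 430.67004922 -277.42116345  210.46366249] [-3.13782812e+00 -1.27366709e-01  2.21779342e-03] [-0.37063617 -0.63011751 -3.52135675]
```

View pics/c6.png

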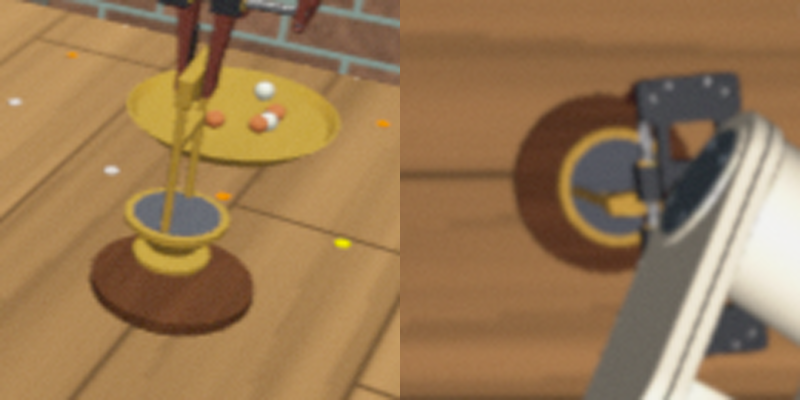

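move_arm:
  motion:
    - [0,-2,-4,0,0,0,5]
    - [0,-3,-8,0,0,0,5]
    - [0,-3,-12,0,0,0,5]
    - [0,-3,-15,0,0,0,5]
    - [0,-3,-17,0,0,0,5]

```text
t: 21.98
ee_pos: [430.9, -281.6, 194.5]
orientation: [-3.139, -0.125, 0.0]
ft_force: [-0.4, 0.2, -3.4]
width: 13.9
```

move_arm:
  motion:
    - [0,0,-1,0,0,0,5]
    - [0,0,-2,0,0,0,5]
    - [0,0,-2,0,0,0,5]

```text
t: 22.23
ee_pos: [431.0, -281.6, 192.8]
orientation: [-3.139, -0.126, 0.0]
ft_force: [0.2, 0.1, -4.3]
width: 13.9
```

move_arm:
  motion:
    - [0,0,-1,0,0,0,5]
    - [0,0,-2,0,0,0,5]
    - [0,0,-2,0,0,0,5]

```text
t: 22.48
ee_pos: [431.0, -281.6, 190.9]
orientation: [-3.139, -0.126, 0.0]
ft_force: [-0.3, 1.0, -4.0]
width: 14.2
```

move_arm:
  motion:
    - [0,0,-1,0,0,0,5]
    - [0,0,-2,0,0,0,5]
    - [0,0,-2,0,0,0,5]

```text
t: 22.73
ee_pos: [431.0, -281.6, 188.8]
orientation: [-3.139, -0.126, 0.0]
ft_force: [0.2, 0.0, -3.8]
width: 13.7
```

move_arm:
  motion:
    - [0,0,-0.7,0,0,0,5]
    - [0,0,-1.4,0,0,0,5]
    - [0,0,-1.4,0,0,0,5]

```text
t: 22.98
ee_pos: [431.0, -281.6, 187.4]
orientation: [-3.139, -0.126, 0.0]
ft_force: [-0.2, -0.4, -3.5]
width: 13.8
```

move_arm:
  motion:
    - [0,0,-0.5,0,0,0,5]
    - [0,0,-1,0,0,0,5]
    - [0,0,-1,0,0,0,5]

```text
t: 23.23
ee_pos: [431.2, -281.7, 186.7]
orientation: [3.139, 0.126, 0.0]
ft_force: [-0.1, 1.5, -1.2]
width: 13.6
```

move_arm:
  motion:
    - [0,0,-0.4,0,0,0,5]
    - [0,0,-0.8,0,0,0,5]
    - [0,0,-0.8,0,0,0,5]

```text
t: 23.48
ee_pos: [431.4, -281.8, 186.7]
orientation: [3.139, 0.126, 0.001]
ft_force: [-2.2, 2.3, 6.9]
width: 13.6
```

move_arm:
  motion:
    - [0,0,0,0,0,0,14.5]
    - [0,0,0,0,0,0,18]
    - [0,0,0,0,0,0,24]
    - [0,0,0,0,0,0,32]
    - [0,0,0,0,0,0,40]

```text
t: 23.9
ee_pos: [431.1, -281.7, 185.7]
orientation: [3.139, 0.126, 0.0]
ft_force: [-0.0, -0.4, 0.3]
width: 33.9
```

move_arm:
  motion:
    - [0,0,0,0,0,0,44]
    - [0,0,5,0,0,0,44]
    - [0,0,15,0,0,0,44]
    - [0,0,30,0,0,0,44]
    - [0,0,50,0,0,0,44]

```text
t: 24.32
ee_pos: [430.5, -281.3, 236.1]
orientation: [-3.138, -0.126, 0.002]
ft_force: [0.0, 0.6, -0.1]
width: 44.2
```

move_arm:
  motion:
    - [0,0,20,0,0,0,44]
    - [0,0,40,0,0,0,44]
    - [0,0,60,0,0,0,44]
    - [0,0,60,0,0,0,44]
    - [0,0,60,0,0,0,44]

```text
t: 24.73
ee_pos: [431.6, -282.0, 297.3]
orientation: [3.137, 0.126, 0.004]
ft_force: [-0.3, 0.7, -1.2]
width: 44.2
```

```bash
python3 - <<'E'
from h import *
o=get_obs();print(o["t"],o["ee_pos"],o["ft_force"])
s=get_image("side");w=get_image("wrist")
cv2.imwrite('pics/c7.png',np.hstack([cv2.resize(s["color"][130:260,330:460],(400,400),interpolation=cv2.INTER_CUBIC),cv2.resize(w["color"],(400,300))[:, :].copy() if 0 else cv2.copyMakeBorder(cv2.resize(w["color"],(400,300)),0,100,0,0,cv2.BORDER_CONSTANT)])[:,:,::-1])
E
```

```text
24.7333 [ 431.61785694 -282.02422755  297.25787497] [-0.28631538  0.65342123 -1.18188289]
```

View pics/c7.png

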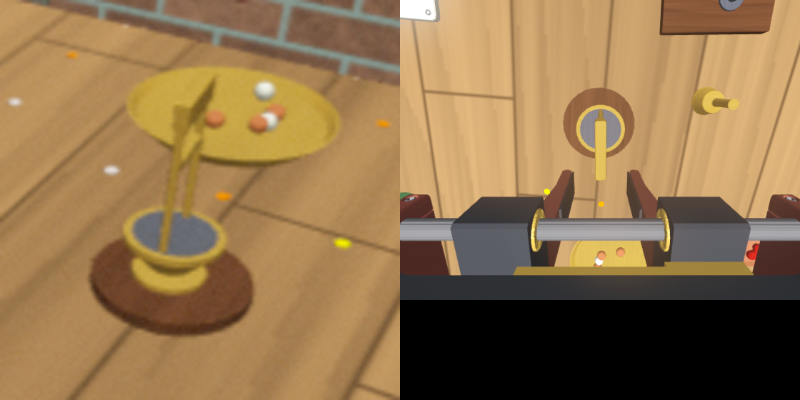

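The lamp stands upright and released. In the side crop its foot is at (170, 270) on a stool top centred near (172, 277). In the wrist view the bowl is at (600, 128) over a stool at (599, 122). The bell has not moved.

```bash
python3 -c "
from workcell import *
print(close_job())"
```

```text
the job is handed in; nothing more can be done
None
```

The brass lamp is off its hook and standing upright, released, near the middle of the stool. I handed the job in at about 25 s of the 66 s allowed; it reports no verdict.

- **Taking it off:** I gripped the handle, lifted the lamp about 1 mm and drew it out. The crossbar met the keeper after about 25 mm of tool travel. I pressed to 10–11 N and raised the lamp at 9–11 N of draw. With the sideways and vertical parts included, I estimate at most about 12 N on the hook. I then drew the lamp level past the way-out point.
- **Setting it down:** I lowered it in 1–2 mm steps. The force on the tool changed by about 10 N as the lamp seated, and after release I pulled straight up.
- **Last checks:** In the final side and wrist pictures the lamp is upright, a few millimetres from the stool's centre by eye, with the gripper clear above it. The bell had not moved in the wrist view. The bowl and jug were out of these crops, but the arm never went near them.
- **What disagreed:** The recognition network put the stool about 15 mm to one side (y about -265). Outlines in the top and side pictures gave y of -279 and -284, so I used (430, -280).

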